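Close and clamp the polishing bowl

TASK

The polishing bowl's cover lies under the ram of the hand press, where its handle cannot be reached: draw it out and let go of it lying flat on the open bench. Then take it by its handle and lower it onto the bowl, tongue in the notch, keeping hold until it is down, so that it sits fully seated and level. Last, swing the clamp arm all the way in over the tongue, and leave the jar, the screwdriver and the loose buckle where they are.

Things in the scene. Friction and masses are not known exactly. Their poses are not given: they have to be found in the camera images.
- cover: Round aluminium cover, 350 g, at first flat on the bench under the ram, tongue pointing out. Origin: centre of its underside, z up, x along the tongue. Plug below: 100 mm across (foot tapered to 90), z 0 to 10 mm. Plate: 126 mm across, z 10 to 16. Tongue: flat, 14 mm wide, z 10 to 16, out to x = 108. Handle: dark steel bridge over the middle along x (see its point).
- cover_tongue (a point): Point on the cover's tongue, 88 mm from the cover's centre, on the middle of its width, at the underside (10 mm above the cover's origin).
- cover_handle (a point): Centre of the handle's bar, 37 mm above the cover's origin. The bar is 70 mm long (along the cover's x), 12 mm wide and 14 mm high (30 to 44 mm above the origin), on two 12 mm square posts at x = +-29 mm; between them, it is open down to the plate at 16 mm.
- ram (a point): Lower end of the 22 mm ram of the fixed green-blue hand press, 60 mm above the bench; x points level out of the press's open side, the way to draw the cover. Ram housing: 50 mm across, 125 to 250 mm up. Column: 50 mm wide, 115 to 175 mm behind the ram's axis; its foot, 120 mm wide and 22 mm high, begins 85 mm behind. Overarm: 42 mm wide, 170 to 235 mm up.
- bowl: Fixed round green-blue polishing bowl with some buckles in it. Origin: centre of its foot, on the bench; z up, x towards the notch. Rim top 95 mm above the bench, 120 mm outside and 108 mm inside diameter. Foot 140 mm across.
- bowl_seat (a point): Point on the bowl's axis, 85 mm above the bench: the seated cover's origin lies here, with the cover's x axis along this point's x axis (towards the notch).
- bowl_notch (a point): Centre of the notch that takes the tongue: 88 mm from the bowl's axis, 95 mm above the bench (height of the rim, and of the seated tongue's underside). The two lugs beside it leave a 26 mm gap, and are 22 mm long (radially), 9 mm thick and 6 mm higher than the rim.
- clamp (a joint): Clamp arm on an upright pivot by the notch. 0 = closed, over the notch, at its stop; grows as it swings outward, anticlockwise from above, to 1.75 rad; starts at 1.3 to 1.65. Light friction holds it. A steel strip 16 mm wide, 6 mm thick, 62 mm long, underside 105 mm above the bench (4 mm above a seated tongue).
- clamp_pivot (a point): On the clamp arm's pivot axis (vertical), at the top of the arm, 111 mm above the bench; it lies 88 mm from the bowl's axis along the bowl's x and 45 mm along its y.
- clamp_pin (a point): Centre of the top of the clamp's upright steel pin: 14 mm thick, 28 mm high, standing on the arm 50 mm from the pivot axis; top 139 mm above the bench.
- jar: Bystander: closed glass jar, 60 mm across, 85 mm high; origin at the centre of its underside.
- screwdriver: Bystander: screwdriver lying on the bench, about 0.2 m long along its x axis.
- buckle: Bystander: loose flat brass buckle frame, 60 x 50 x 10 mm; origin at the centre of its underside.

How it is judged:
By the outcome, as a careful person would: the job done as asked, in the order asked, and still so for the second after the job is handed in, with the robot touching nothing.
It also fails if it takes over 61 s, if anything falls off the work surface, if the arm or the gripper's body presses on something with over 40 N, if the wrist force passes 120 N, or if a joint passes its speed limit or range.

ROBOT

A 6-joint arm with a two-finger parallel gripper is mounted at the origin on the work surface. World frame = base frame: x ahead of the robot, y to its left, z up, the work surface at z = 0. Lengths are in mm, angles in degrees, forces in N, time in s.
With the tool pointing down it reaches from about 300 to 850 mm from the base axis. Payload 4.2 kg.
Tool frame: the origin (TCP) lies midway between the tips of the shut fingers; the grasp point (between the pads) lies 19 mm behind it; x points along the fingers, y is the direction in which the jaws open and shut, and the axes are right-handed (so a half turn about x gives the same grasp; the last joint's range is limited). The gripper opens to 91 mm and grips with 3 to 60 N. Pads are 32 mm wide; open, the fingers measure 118 mm over their backs; the gripper's body (76 mm by 178 mm) begins 60 mm behind the grasp point.
Start: joints at [74.198, 18.312, 89.639, -0, 72.044, -1.146], TCP at [145.488, 556.306, 213.976] pointing down, gripper open.
Joint ranges: [-177.97, 177.97], [-48.28, 115.42], [12.27, 149.76], [-77.06, 257.06], [2.81, 150.46], [-146.56, 146.56]. Speed limits (degrees/s): [147.25, 147.25, 180, 180, 180, 180].

INTERFACE

Orientations are given as [roll, pitch, yaw] about the fixed x, y, z axes, in that order (R = Rz(yaw) Ry(pitch) Rx(roll)).
In Python, from workcell import * gives the robot as it stands.
- The arm moves only by the shell command python3 -m handwheel 'ROWS' [FORCE]. ROWS is a JSON object of lists of equal length, an entry for each row: "gripper": the closure, from 0 (fully open) to 1 (shut); "offset": the shift along the tool's x, y, z in mm, a list of three; "rot": the turn, a rotation vector about the tool's x, y, z in degrees, a list of three. A call has 1 to 5 rows; each row is the pose to reach, as a shift and turn from the pose commanded when the call began, along the tool's axes at that moment; what a row does not reach only later rows make up. A row lasts 1/12 s, in which the tool goes at most 41.7 mm and 7.16 degrees, less where a joint would pass 70% of its speed; a pose out of reach is approached as far as the arm can. A call with a gripper value outside its range is refused whole. The fingers move at their own pace and stop on an object; FORCE is the grip in N (left out, the last holds). Time passes only in rows, so rows that repeat a pose let the fingers close. It gives the time, the measured TCP pose, the force and the opening at its end, in the units of the state.
- state(): the state, without advancing time (a new reading comes with each control period).
- grab_frame(name): name is "scene" or "top" or "wrist"; returns the picture (420x560x3 uint8, red, green, blue); there is no depth.
- camera_params(name): a dict with "fx", "fy", "cx", "cy" (pixels), "k1" (the pictures are not rectified: a ray, as slopes to the right and down, at radius r is drawn at 1 + k1 r^2 times it, then the intrinsics apply), "position" and "attitude" of the camera in the world; the wrist camera has in their place "hand_eye" (4x4, takes a point from camera to tool coordinates, whose origin is the TCP and whose axes are the tool frame's). Camera axes: x right, y up, looking along -z (the intrinsics and any distortion apply to the point x, -y, -z); pixel columns grow to the right and rows downward; lengths in mm; the calibration is good to about 2 mm. A picture is of the moment at which its call begins: read the wrist's pose just before it. camera_params takes no time and is no camera call.
- job_done(): hands the job in, once; it reports no verdict.
The state is a dict: "time_s": time; "qpos": joint angles; "qvel": joint speeds; "effort": joint torques, N m; "ee_pos": TCP position; "ee_rot": TCP orientation; "force": force on the tool from outside, world axes, zero at the start; "torque": the same for the moment, N m; "gripper_width": finger opening in mm.
Only numpy, scipy, OpenCV 4.12 (cv2) and the standard library are available. Lean on these libraries where they do the work, as an engineer would, in place of code of your own. Each camera call takes 0.05 s, during which the arm holds its last target.

## Working session

There is one attempt and no reset: what is moved stays moved. The work goes in short steps, Python scripts to look and compute and a shell command to move; the robot and the scene stay as the last step left them, time stands still between calls to the robot, and variables do not carry over. Pictures are saved under pics/ and viewed, and the job is handed in when it is done.

```bash
ls; mkdir -p pics
python3 - <<'E'
from workcell import *
import cv2
s=state();print(s)
for n in ["scene","top","wrist"]:
    im=grab_frame(n);cv2.imwrite(f"pics/{n}0.png",im[:,:,::-1]);print(n,camera_params(n))
E
```

```text
pics
{'time_s': 0.0, 'qpos': array([ 7.41987819e+01,  1.83501917e+01,  8.97083185e+01, -2.88665733e-03,
        7.20431308e+01, -1.14455760e+00]), 'qvel': array([-0.02659253, -0.09643807,  0.02084613, -0.05225649,  0.0319791 ,
       -0.01594779]), 'effort': array([ 2.16493470e-03, -4.12480795e+01, -2.31975514e+01,  7.30164559e-02,
        4.59786085e-02, -1.57851905e-04]), 'ee_pos': array([145.34989274, 555.78759394, 213.12185444]), 'ee_rot': array([ -89.59786001,   89.8983219 , -104.25362816]), 'force': array([ 0.40053271, -0.78512544, -0.05128513]), 'torque': array([-0.05628943,  0.00085087,  0.05015657]), 'gripper_width': 91.64568290472528}
scene {'fx': 428.20798599147116, 'fy': 428.20798599147116, 'cx': 279.79586971514465, 'cy': 205.48977094760264, 'k1': 0.03262944353310212, 'position': array([1240.71007507,  104.84632415,  825.78648531]), 'attitude': array([ 41.93591532,  -0.88778572, 100.3782891 ])}
top {'fx': 392.9344108453151, 'fy': 392.9344108453151, 'cx': 277.3411593348849, 'cy': 213.5201156574702, 'k1': -0.027779331112097686, 'position': array([ 569.01774878,   35.51443072, 1012.3082097 ]), 'attitude': array([  4.17532767,  -1.0263869 , -90.43420138])}
wrist {'fx': 352.5753567411287, 'fy': 352.5753567411287, 'cx': 280.28156231796, 'cy': 213.4456413605763, 'k1': -0.08542284524717403, 'hand_eye': array([[ 7.88677652e-04,  2.35168286e-01, -9.71954348e-01,
        -1.71540957e+02],
       [ 9.99999580e-01,  2.69325080e-04,  8.76598823e-04,
        -8.25514060e-01],
       [ 4.67919926e-04, -9.71954631e-01, -2.35167975e-01,
        -6.54398491e+01],
       [ 0.00000000e+00,  0.00000000e+00,  0.00000000e+00,
         1.00000000e+00]])}
```

View pics/scene0.png

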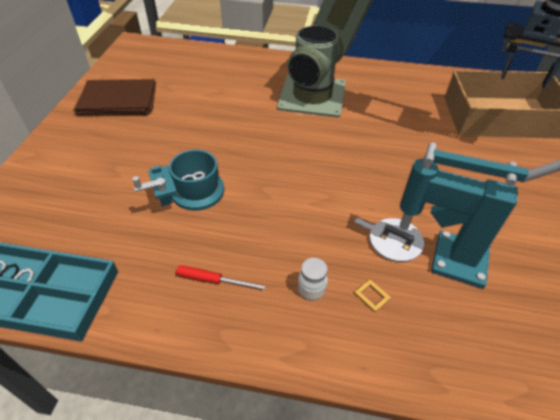

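View pics/top0.png

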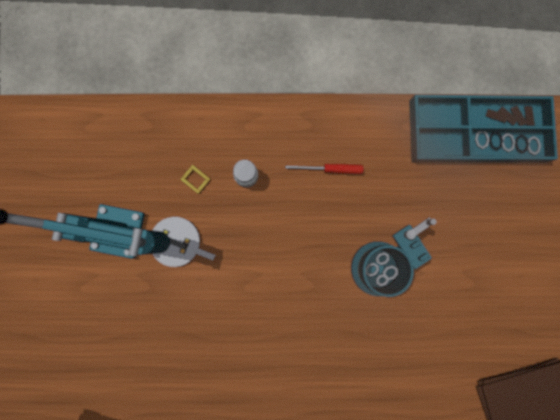

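View pics/wrist0.png

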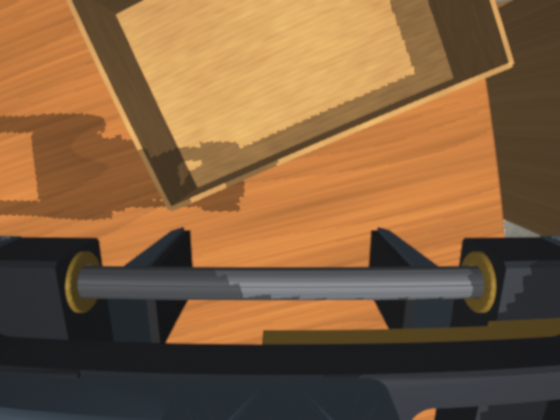

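The top view shows the cover at about (175,242) with its tongue end at (212,257), the bowl at (385,268), and the clamp pin at (432,222). The jar is at (245,173), the buckle at (195,179) and the screwdriver at (325,168).

```bash
cat > h.py <<'E'
import numpy as np, cv2
from scipy.spatial.transform import Rotation as R
from workcell import *
def rpy(a): return R.from_euler('xyz',a,degrees=True).as_matrix()
def cam(n,s=None):
    c=camera_params(n)
    if n=='wrist':
        H=np.array(c['hand_eye']); Rt=rpy(s['ee_rot']); return c,Rt@H[:3,:3],Rt@H[:3,3]+s['ee_pos']
    return c,rpy(c['attitude']),np.array(c['position'])
def ray(n,uv,s=None):
    c,M,p=cam(n,s)
    d=np.array([(uv[0]-c['cx'])/c['fx'],(uv[1]-c['cy'])/c['fy']]);x=d.copy()
    for _ in range(20): x=d/(1+c['k1']*(x@x))
    return p,M@np.array([x[0],-x[1],-1.])
def onz(n,uv,z,s=None):
    p,d=ray(n,uv,s); return p+d*(z-p[2])/d[2]
def proj(n,P,s=None):
    c,M,p=cam(n,s); q=M.T@(np.array(P)-p); x=np.array([q[0],-q[1]])/-q[2]; x=x*(1+c['k1']*(x@x))
    return np.array([x[0]*c['fx']+c['cx'],x[1]*c['fy']+c['cy']])
E
python3 - <<'E'
import cv2
t=cv2.imread('pics/top0.png');s=cv2.imread('pics/scene0.png')
a=cv2.resize(t[190:300,110:260],None,fx=5,fy=5,interpolation=cv2.INTER_CUBIC);cv2.imwrite('pics/a.png',a)
a=cv2.resize(t[200:310,330:450],None,fx=5,fy=5,interpolation=cv2.INTER_CUBIC);cv2.imwrite('pics/b.png',a)
a=cv2.resize(s[135:215,120:240],None,fx=6,fy=6,interpolation=cv2.INTER_CUBIC);cv2.imwrite('pics/c.png',a)
a=cv2.resize(s[190:280,340:460],None,fx=6,fy=6,interpolation=cv2.INTER_CUBIC);cv2.imwrite('pics/d.png',a)
E
```

```text
(no output)
```

View pics/a.png

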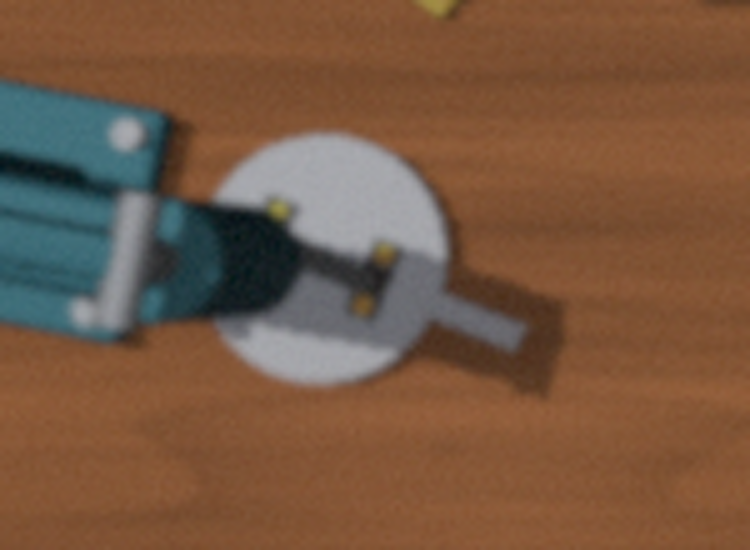

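View pics/b.png

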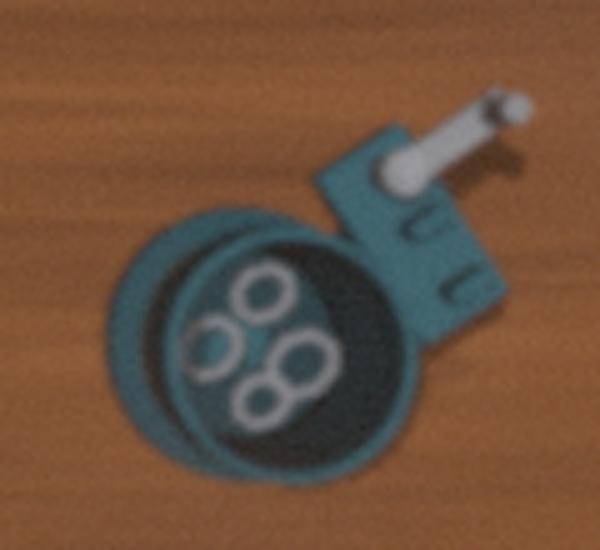

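View pics/c.png

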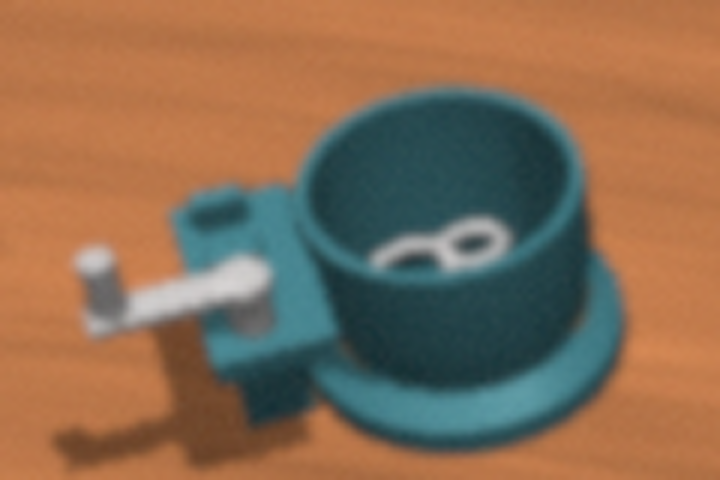

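View pics/d.png

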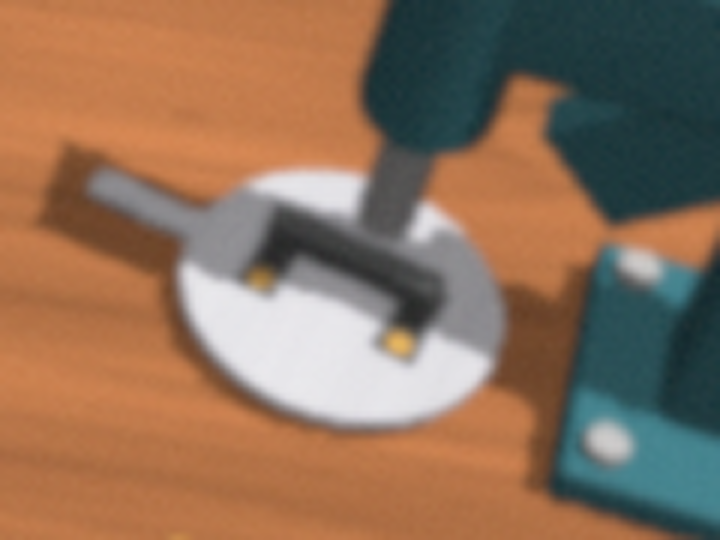

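Run:
```python
from h import *
def f(u,v,ou,ov,k): return ((u+.5)/k-.5+ou,(v+.5)/k-.5+ov)
A=lambda u,v:f(u,v,110,190,5)
B=lambda u,v:f(u,v,330,200,5)
C=lambda u,v:f(u,v,120,135,6)
D=lambda u,v:f(u,v,340,190,6)
np.set_printoptions(precision=1,suppress=True)
c=onz('top',A(324,258),16);t=onz('top',A(522,337),16);print('cover',c,'tongue end',t,np.linalg.norm(t-c),np.degrees(np.arctan2(*(t-c)[1::-1])))
ts=onz('scene',D(97,183),16);print('scene tongue end',ts)
# scene plate extremes: left178 right506 top168 bottom430
print([onz('scene',D(*p),16) for p in [(180,262),(505,318),(320,168),(365,430)]])
b=onz('top',B(291,355),95);print('bowl',b, 'r',np.linalg.norm(onz('top',B(418,355),95)-b))
bs=onz('scene',C(441,180),95);print('scene bowl (rim centre)',bs)
pv=onz('top',B(405,170),111);pn=onz('top',B(517,108),139)
print('pivot',pv,'pin',pn,np.linalg.norm((pn-pv)[:2]))
pvs=onz('scene',C(247,272),111);pns=onz('scene',C(97,258),139);print('scene',pvs,pns)
for q,bb in [(pv,b),(pvs,bs)]:
  d=(q-bb)[:2];print(np.linalg.norm(d),'exp',np.hypot(88,45),'yaw',np.degrees(np.arctan2(d[1],d[0]))-np.degrees(np.arctan2(45,88)))
print('jar',onz('top',(245,170),85),'buckle',onz('top',(195,179),5),'sd',onz('top',(287,167),5),onz('top',(363,170),8))
# foot
print('foot front',onz('top',A(150,195),22),onz('top',A(128,340),22))
```

```text
cover [573.2 277.4  16. ] tongue end [532.9 177.4  16. ] 107.80334399407074 -111.99065630603955
scene tongue end [534.1 179.2  16. ]
[array([569.3, 214.5,  16. ]), array([572.8, 341.5,  16. ]), array([508. , 269.5,  16. ]), array([637.7, 287. ,  16. ])]
bowl [ 500.6 -238.3   95. ] r 60.040227364842494
scene bowl (rim centre) [ 499.8 -239.2   95. ]
pivot [ 586.2 -289.1  111. ] pin [ 613.1 -331.   139. ] 49.81726691793101
scene [ 581.8 -289.1  111. ] [ 611.5 -331.2  139. ]
99.48143189009441 exp 98.8382517044894 yaw -57.763682438693806
95.91361848252731 exp 98.8382517044894 yaw -58.42257623398359
jar [741.1  94.7  85. ] buckle [733.1 228.8   5. ] sd [763.3  -9.1   5. ] [ 754.2 -206.5    8. ]
foot front [605.4 363.7  22. ] [532.9 373.6  22. ]
```

```bash
cat >> h.py <<'E'
np.set_printoptions(precision=1,suppress=True)
def tgt(hz):
    "tool down, tool z at heading hz"
    a=np.radians(hz);z=np.array([np.cos(a),np.sin(a),0]);x=np.array([0,0,-1.]);return np.column_stack([x,np.cross(z,x),z])
def plan(P,hz,s=None):
    s=s or state();M=rpy(s['ee_rot'])
    o=M.T@(np.array(P)-s['ee_pos']);rv=R.from_matrix(M.T@tgt(hz)).as_rotvec(degrees=True)
    print('t',round(s['time_s'],2),'pos',s['ee_pos'],'hz',round(np.degrees(np.arctan2(M[1,2],M[0,2])),1),'down',M[:,0].round(3),'q',s['qpos'],'F',s['force'],'w',round(s['gripper_width'],1));print('offset',o,'rot',rv)
E
python3 - <<'E'
from h import *
plan([480,120,180],68)
E
```

```text
t 0.15 pos [145.4 555.9 213.3] hz -14.7 down [-0. -0. -1.] q [74.2 18.3 89.7 -0.  72.  -1.1] F [ 0.8  0.8 -0.2] w 91.1
offset [  33.7 -337.1  434. ] rot [-82.7  -0.1   0.1]
```

Run:
```python
from h import *
plan([455,160,170],68)
```

```text
t 0.15 pos [145.4 555.9 213.3] hz -14.7 down [-0. -0. -1.] q [74.2 18.3 89.7 -0.  72.  -1.1] F [ 0.8  0.8 -0.2] w 91.1
offset [  43.7 -304.7  399.7] rot [-82.7  -0.1   0.1]
```

```bash
python3 -m handwheel '{"gripper":[0.3,0.3,0.3,0.3,0.3],"offset":[[4,-24,32],[8,-49,64],[12,-73,96],[16,-98,128],[20,-122,160]],"rot":[[-6.5,0,0],[-13,0,0],[-19.5,0,0],[-26,0,0],[-33,0,0]]}' 40; python3 -c "
from h import *
plan([455,160,170],68)"
```

```text
time_s: 0.57
ee_pos: [267.5, 399.1, 193.9]
ee_rot: [-122.6, 90.0, -104.6]
force: [0.6, 0.9, -0.2]
gripper_width: 64.4
t 0.57 pos [267.5 399.1 193.9] hz 17.9 down [-0. -0. -1.] q [ 54.8  10.7 103.3  -0.   66.1 -53.1] F [ 0.6  0.9 -0.2] w 64.4
offset [  24.1 -285.2  104.7] rot [-50.1  -0.    0. ]
```

```bash
python3 -m handwheel '{"gripper":[0.45,0.45,0.45,0.45,0.45],"offset":[[4,-37,14],[8,-73,28],[12,-110,42],[16,-146,56],[20,-182,70]],"rot":[[-6.5,0,0],[-13,0,0],[-19.5,0,0],[-26,0,0],[-33,0,0]]}' && python3 -c "
from h import *
plan([455,160,170],68)"
```

```text
time_s: 0.98
ee_pos: [380.2, 259.2, 175.7]
ee_rot: [55.6, 90.0, 104.0]
force: [0.2, -0.2, -0.1]
gripper_width: 50.2
t 0.98 pos [380.2 259.2 175.7] hz 48.5 down [-0.  0. -1.] q [  32.9    9.7  107.3    0.    62.9 -105.6] F [ 0.2 -0.2 -0.1] w 50.2
offset [   5.7 -121.8  -24.7] rot [-19.5   0.   -0. ]
```

Run:
```python
from h import *
s=state();im=grab_frame('wrist');cv2.imwrite('pics/w1.png',im[:,:,::-1])
print(proj('wrist',[540,195.6,16],s),proj('wrist',[533,178,16],s))
```

```text
[121.8 256.3] [113.7 239.6]
```

View pics/w1.png

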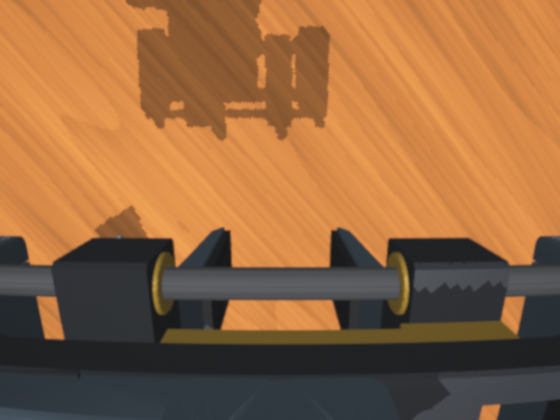

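The wrist picture shows only bare bench and shadow, because the camera faces away from the press. I'll continue on the measurements from the fixed cameras.

```bash
python3 -m handwheel '{"gripper":[0.45,0.45,0.45,0.45,0.45],"offset":[[2,-33,-7],[4,-66,-14],[6,-100,-20],[6,-121,-25],[6,-121,-25]],"rot":[[-6.5,0,0],[-13,0,0],[-19.5,0,0],[-19.5,0,0],[-19.5,0,0]]}' && python3 -c "
from h import *
plan([522,158,60],68)"
```

```text
time_s: 1.45
ee_pos: [455.0, 158.8, 169.6]
ee_rot: [-126.4, 89.9, -58.9]
force: [-0.3, 0.5, 0.6]
gripper_width: 50.4
t 1.45 pos [455.  158.8 169.6] hz 67.4 down [ 0. -0. -1.] q [  17.9   12.   105.4   -0.1   62.6 -139.5] F [-0.3  0.5  0.6] w 50.4
offset [109.7 -62.   25. ] rot [-0.6 -0.1  0.1]
```

```bash
python3 -m handwheel '{"gripper":[0.5,0.5,0.5,0.5,0.5],"offset":[[30,-20,8],[60,-40,16],[95,-62,25],[109,-62,25],[109,-62,25]],"rot":[[0,0,0],[0,0,0],[-0.6,0,0],[-0.6,0,0],[-0.6,0,0]]}' && python3 -c "
from h import *
plan([540,195,60],68)
im=grab_frame('top');cv2.imwrite('pics/t2.png',cv2.resize(im[170:310,100:300,::-1],None,fx=4,fy=4,interpolation=cv2.INTER_CUBIC))
"
```

```text
time_s: 1.87
ee_pos: [517.4, 161.1, 56.8]
ee_rot: [124.7, 89.5, -167.1]
force: [-0.4, 0.5, -0.2]
gripper_width: 45.5
t 1.87 pos [517.4 161.1  56.8] hz 68.2 down [-0. -0. -1.] q [  16.1   24.1  106.     0.    50.4 -142.2] F [-0.4  0.5 -0.2] w 45.5
offset [-3.4 -8.4 39.9] rot [ 0.2 -0.3 -0.4]
```

View pics/t2.png

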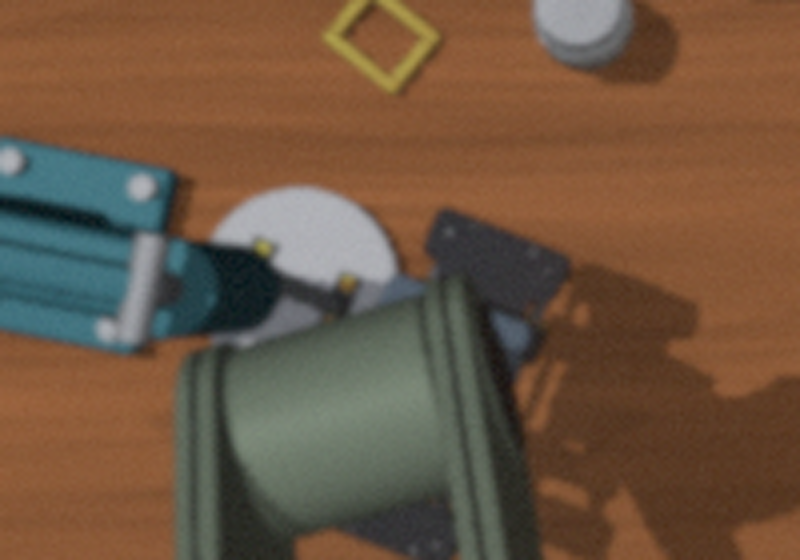

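The top view shows the gripper just outside the tongue, with the press clear of the arm. Next I'll go in above the tongue and descend.

```bash
python3 -m handwheel '{"gripper":[0.5,0.5,0.5,0.5,0.5],"offset":[[-3,-4,20],[-3,-8,39],[12,-8,40],[32,-8,40],[32,-8,40]],"rot":[[0,-0.3,-0.4],[0,-0.3,-0.4],[0,-0.3,-0.4],[0,-0.3,-0.4],[0,-0.3,-0.4]]}' && python3 -c "
from h import *
plan([540,195,5],68)
im=grab_frame('scene');cv2.imwrite('pics/s2.png',cv2.resize(im[130:290,320:520,::-1],None,fx=4,fy=3.7,interpolation=cv2.INTER_CUBIC))
"
```

```text
time_s: 2.33
ee_pos: [539.9, 195.8, 28.0]
ee_rot: [-51.9, 89.7, 16.4]
force: [-0.7, -0.8, -1.1]
gripper_width: 46.1
t 2.33 pos [539.9 195.8  28. ] hz 68.3 down [ 0.  0. -1.] q [  18.8   28.2  103.9   -0.    47.6 -139.5] F [-0.7 -0.8 -1.1] w 46.1
offset [23.  -0.3 -0.8] rot [0.3 0.2 0.2]
```

View pics/s2.png

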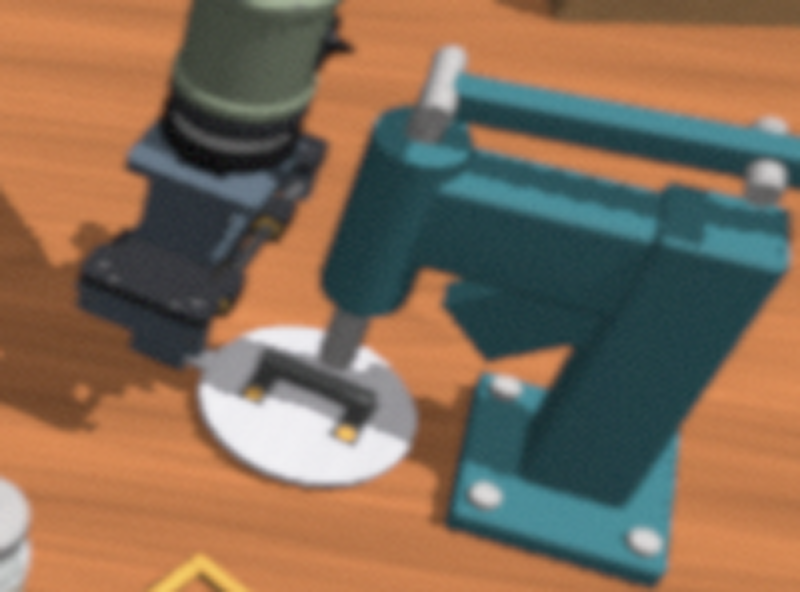

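The scene view shows the gripper over the tongue, well clear of the housing. I'll lower it and grip.

```bash
python3 -m handwheel '{"gripper":[0.5,0.5,0.5,0.6,0.75],"offset":[[12,0,-1],[22,0,-1],[23,0,-1],[23,0,-1],[23,0,-1]],"rot":[[0,0.2,0.2],[0,0.2,0.2],[0,0.2,0.2],[0,0.2,0.2],[0,0.2,0.2]]}' 25; python3 -m handwheel '{"gripper":[1,1,1,1,1],"offset":[[0,0,0],[0,0,0],[0,0,0],[0,0,0],[0,0,0]],"rot":[[0,0,0],[0,0,0],[0,0,0],[0,0,0],[0,0,0]]}' 40 && python3 -c "
from h import *
plan([430,113,5],68)"
```

```text
time_s: 2.8
ee_pos: [542.1, 194.4, 6.1]
ee_rot: [-61.2, 89.8, 7.1]
force: [0.2, -0.1, -0.4]
gripper_width: 35.7
time_s: 3.22
ee_pos: [541.8, 194.5, 6.2]
ee_rot: [-61.0, 89.8, 7.3]
force: [-2.0, 0.4, 2.0]
gripper_width: 13.2
t 3.22 pos [541.8 194.5   6.2] hz 68.3 down [ 0.  0. -1.] q [  18.6   30.   104.7   -0.1   45.1 -139.6] F [-2.   0.4  2. ] w 13.2
offset [   0.8   73.7 -117.1] rot [0.3 0.1 0.2]
```

The opening is 13.2 mm on the 14 mm tongue, so it is held. Now I'll draw it out.

```bash
python3 -m handwheel '{"gripper":[1,1,1,1,1],"offset":[[0,0,-12],[0,0,-28],[0,0,-44],[0,6,-60],[0,18,-76]],"rot":[[0,0,0],[0,0,0],[0,0,0],[0,0,0],[0,0,0]]}' && python3 -m handwheel '{"gripper":[1,1,1,1,1],"offset":[[0,16,-12],[0,32,-24],[0,48,-36],[0,62,-36],[0,62,-36]],"rot":[[0,0,0],[0,0,0],[0,0,0],[0,0,0],[0,0,0]]}' && python3 -c "
from h import *
plan([425,120,5],68)
im=grab_frame('top');cv2.imwrite('pics/t3.png',cv2.resize(im[150:350,100:350,::-1],None,fx=3,fy=3,interpolation=cv2.INTER_CUBIC))
im=grab_frame('scene');cv2.imwrite('pics/s3.png',cv2.resize(im[90:290,260:520,::-1],None,fx=3,fy=3,interpolation=cv2.INTER_CUBIC))
"
```

```text
time_s: 3.63
ee_pos: [498.3, 128.6, 6.2]
ee_rot: [-61.9, 89.6, 6.3]
force: [2.6, 2.0, 2.0]
gripper_width: 13.3
time_s: 4.05
ee_pos: [422.9, 118.6, 6.0]
ee_rot: [-107.7, 89.9, -39.5]
force: [-3.5, -3.4, 9.9]
gripper_width: 13.2
t 4.05 pos [422.9 118.6   6. ] hz 68.3 down [ 0. -0. -1.] q [  14.2   21.   122.7   -0.1   36.2 -143.9] F [-3.5 -3.4  9.9] w 13.2
offset [ 1.  -1.4  2.1] rot [ 0.3 -0.   0.1]
```

View pics/t3.png

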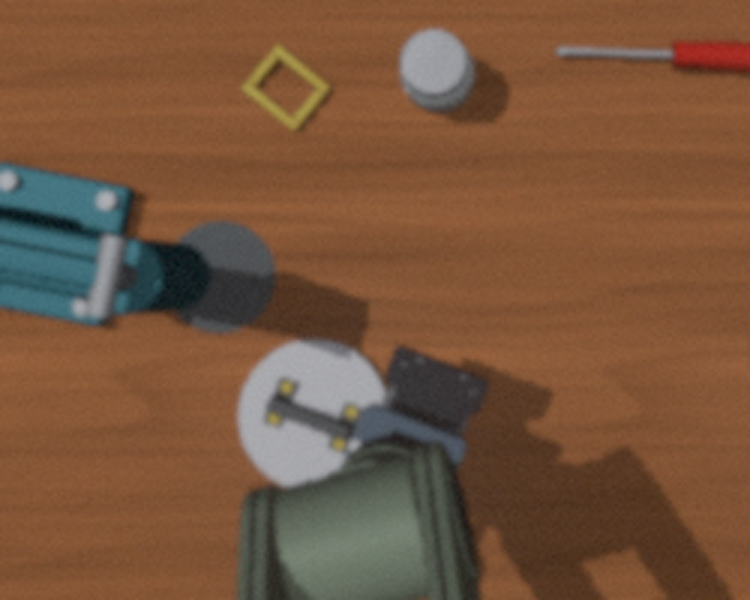

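View pics/s3.png

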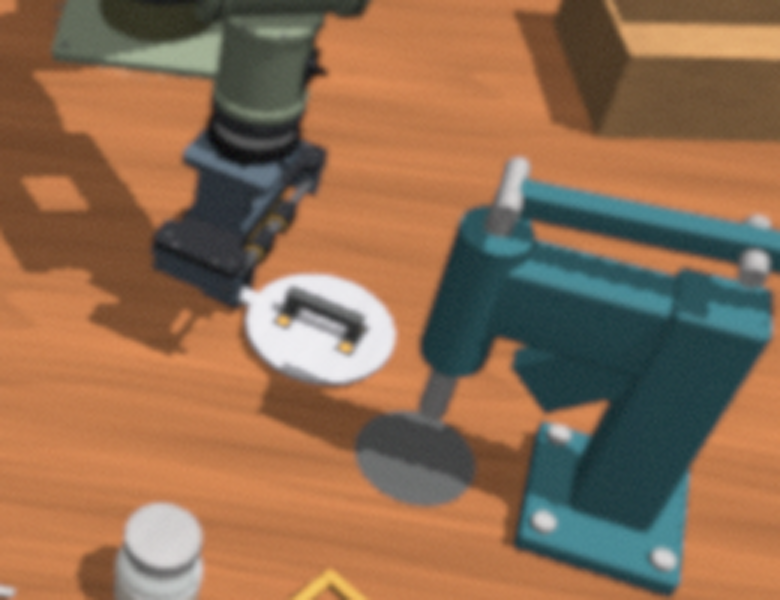

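The cover is out on the open bench, centre at about (315,415) in the crop, and looks flat. I'll release it and rise.

```bash
python3 -m handwheel '{"gripper":[0.5,0.5,0.5,0.5,0.5],"offset":[[0,0,0],[0,0,0],[0,0,0],[0,0,0],[-2,0,0]],"rot":[[0,0,0],[0,0,0],[0,0,0],[0,0,0],[0,0,0]]}' && python3 -m handwheel '{"gripper":[0.4,0.4,0.4,0.4,0.4],"offset":[[-20,0,0],[-50,0,0],[-85,0,0],[-120,0,-5],[-140,0,-20]],"rot":[[0,0,0],[0,0,0],[0,0,0],[4,0,0],[10,0,0]]}' && python3 -c "
from h import *
plan([457,200,150],-112)"
```

```text
time_s: 4.57
ee_pos: [425.7, 119.9, 7.1]
ee_rot: [-67.3, 89.9, 1.0]
force: [-0.5, -1.1, 0.4]
gripper_width: 43.9
time_s: 4.98
ee_pos: [420.5, 102.5, 151.0]
ee_rot: [-46.0, 89.4, 12.1]
force: [0.7, -0.7, 1.0]
gripper_width: 54.6
t 4.98 pos [420.5 102.5 151. ] hz 58.2 down [ 0.  0. -1.] q [  12.2    8.4  113.    -0.    58.  -136. ] F [ 0.7 -0.7  1. ] w 54.6
offset [  1.6  20.4 102.1] rot [170.2   0.7  -0.5]
```

```bash
for i in 1 2 3; do :; done; python3 -m handwheel '{"gripper":[0.4,0.4,0.4,0.4,0.4],"offset":[[0,0,0],[0,0,0],[0,0,0],[0,0,0],[0,0,0]],"rot":[[7,0,0],[14,0,0],[21,0,0],[28,0,0],[35,0,0]]}' >/dev/null;  python3 -m handwheel '{"gripper":[0.4,0.4,0.4,0.4,0.4],"offset":[[0,0,0],[0,0,0],[0,0,0],[0,0,0],[0,0,0]],"rot":[[7,0,0],[14,0,0],[21,0,0],[28,0,0],[35,0,0]]}' >/dev/null;  python3 -m handwheel '{"gripper":[0.4,0.4,0.4,0.4,0.4],"offset":[[0,0,0],[0,0,0],[0,0,0],[0,0,0],[0,0,0]],"rot":[[7,0,0],[14,0,0],[21,0,0],[28,0,0],[35,0,0]]}' >/dev/null;  python3 -m handwheel '{"gripper":[0.4,0.4,0.4,0.4,0.4],"offset":[[0,0,0],[0,0,0],[0,0,0],[0,0,0],[0,0,0]],"rot":[[7,0,0],[14,0,0],[21,0,0],[28,0,0],[35,0,0]]}' && python3 -c "
from h import *
plan([457,200,150],-112)
s=state();im=grab_frame('wrist');cv2.imwrite('pics/w4.png',im[:,:,::-1])
im=grab_frame('top');cv2.imwrite('pics/t4.png',cv2.resize(im[210:350,130:300,::-1],None,fx=4,fy=4,interpolation=cv2.INTER_CUBIC))
np.save('s4.npy',s,allow_pickle=True)
"
```

```text
time_s: 6.65
ee_pos: [418.0, 101.4, 147.3]
ee_rot: [86.9, 89.8, 4.9]
force: [-0.3, -0.8, 0.4]
gripper_width: 54.6
t 6.65 pos [418.  101.4 147.3] hz -82.1 down [ 0.  0. -1.] q [ 12.1   8.6 113.4  -0.   57.8   4.2] F [-0.3 -0.8  0.4] w 54.6
offset [ -2.5  52.3 -92.3] rot [29.9 -0.  -0.2]
```

View pics/w4.png

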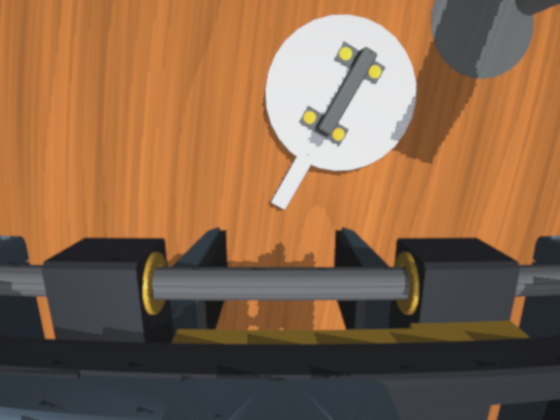

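View pics/t4.png

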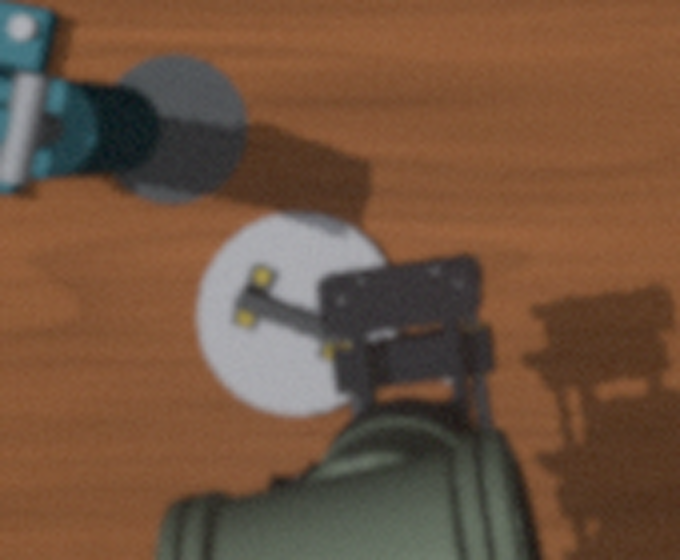

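The wrist view shows the cover lying clear: plate centred near (341,92), tongue end at (279,206), bar from (367,53) to (327,131). I'll measure it properly.

Run:
```python
from h import *
s=np.load('s4.npy',allow_pickle=True).item()
im=cv2.imread('pics/w4.png')
hsv=cv2.cvtColor(im,cv2.COLOR_BGR2HSV)
m=((hsv[:,:,1]<40)&(hsv[:,:,2]>150)).astype(np.uint8);m[225:]=0
c=max(cv2.findContours(m,0,2)[0],key=cv2.contourArea)
P=np.array([onz('wrist',p[0],16,s)[:2] for p in c])
# plate rim: robust circle fit
o=P.mean(0)
for _ in range(15):
    d=np.linalg.norm(P-o,axis=1);k=abs(d-63)<5 if _>5 else d<75
    Q=P[k];A=np.c_[2*Q,np.ones(len(Q))];x=np.linalg.lstsq(A,(Q**2).sum(1),rcond=None)[0];o=x[:2]
print('plate',o,'r',np.sqrt(x[2]+o@o))
d=np.linalg.norm(P-o,axis=1);T=P[d>75];print('max',d.max())
v=T.mean(0)-o;print('tongue heading',np.degrees(np.arctan2(v[1],v[0])))
y=((hsv[:,:,0]>22)&(hsv[:,:,0]<36)&(hsv[:,:,1]>150)&(hsv[:,:,2]>120)).astype(np.uint8);y[180:]=0;y[:,:280]=0;y[:,420:]=0
n,l,st,ce=cv2.connectedComponentsWithStats(y)
b=[ce[i] for i in range(1,n) if st[i,4]>30];print(b)
B=np.array([onz('wrist',p,18,s)[:2] for p in b]);print(B,B.mean(0))
for u in [(367,53),(327,131)]: print('bar end',onz('wrist',u,44,s))
```

```text
plate [455.  199.6] r 62.46715823765562
max 107.75905729812546
tongue heading -111.58740738682617
[array([345.1,  53.2]), array([374.2,  71.2]), array([309.1, 117. ]), array([337.8, 133.7])]
[[452.9 232.3]
 [478.9 222.1]
 [431.8 178.1]
 [457.7 168.1]] [455.3 200.2]
bar end [465.2 229.2  44. ]
bar end [444.9 168.7  44. ]
```

```bash
python3 -m handwheel '{"gripper":[0.4,0.4,0.4,0.4,0.4],"offset":[[0,13,-23],[0,26,-46],[0,40,-70],[0,52,-92],[0,52,-92]],"rot":[[6,0,0],[12,0,0],[18,0,0],[24,0,0],[29.5,0,0]]}' && python3 -c "
from h import *
plan([455.2,199.9,70],-111.5)"
```

```text
time_s: 7.17
ee_pos: [458.5, 203.6, 147.7]
ee_rot: [135.3, 89.6, 24.1]
force: [0.4, -0.7, -0.3]
gripper_width: 54.8
t 7.17 pos [458.5 203.6 147.7] hz -111.2 down [ 0.  0. -1.] q [ 22.6  14.7 105.2   0.   59.8  43.8] F [ 0.4 -0.7 -0.3] w 54.8
offset [77.6 -2.1  5. ] rot [ 0.3 -0.3 -0.3]
```

```bash
python3 -m handwheel '{"gripper":[0.4,0.4,0.4,0.4,0.4],"offset":[[30,-2,2],[55,-2,3],[72,-2,3],[72,-2,3],[72,-2,3]],"rot":[[0,0,0],[0,0,0],[0,0,0],[0,0,0],[0,0,0]]}' && python3 -c "
from h import *
plan([455.2,199.9,24],-111.5)"
```

```text
time_s: 7.58
ee_pos: [453.3, 197.7, 75.2]
ee_rot: [102.3, 89.9, -8.8]
force: [0.6, -0.1, -0.5]
gripper_width: 54.5
t 7.58 pos [453.3 197.7  75.2] hz -111.1 down [ 0. -0. -1.] q [ 22.3  19.  111.4  -0.1  49.6  43.4] F [ 0.6 -0.1 -0.5] w 54.5
offset [51.2  0.9 -2.7] rot [ 0.4 -0.  -0.1]
```

```bash
python3 -m handwheel '{"gripper":[0.4,0.4,0.4,0.5,0.6],"offset":[[20,1,-2],[38,1,-2],[50,1,-2],[51,1,-2],[51,1,-2]],"rot":[[0.3,0,0],[0.3,0,0],[0.3,0,0],[0.3,0,0],[0.3,0,0]]}' 15 && python3 -c "
from h import *
plan([455.2,199.9,24],-111.5)"
```

```text
time_s: 8.0
ee_pos: [456.3, 199.6, 25.4]
ee_rot: [121.2, 89.7, 9.8]
force: [-0.6, -0.2, 1.1]
gripper_width: 44.3
t 8.0 pos [456.3 199.6  25.4] hz -111.5 down [ 0.  0. -1.] q [ 22.3  23.1 114.2  -0.1  42.4  43.9] F [-0.6 -0.2  1.1] w 44.3
offset [ 1.4 -1.1  0.2] rot [ 0.  -0.1 -0.2]
```

Well aligned. I'll close on the bar and lift.

```bash
python3 -m handwheel '{"gripper":[0.75,0.9,1,1,1],"offset":[[1,-1,0],[1,-1,0],[1,-1,0],[1,-1,0],[1,-1,0]],"rot":[[0,0,0],[0,0,0],[0,0,0],[0,0,0],[0,0,0]]}' 20 && python3 -m handwheel '{"gripper":[1,1,1,1,1],"offset":[[0,0,0],[0,0,0],[0,0,0],[-4,0,0],[-10,0,0]],"rot":[[0,0,0],[0,0,0],[0,0,0],[0,0,0],[0,0,0]]}' 50 && python3 -c "
from h import *
plan([455.2,199.9,24],-111.5)"
```

```text
time_s: 8.42
ee_pos: [454.9, 199.9, 24.1]
ee_rot: [121.4, 89.7, 9.9]
force: [-0.7, 0.1, 0.8]
gripper_width: 12.2
time_s: 8.83
ee_pos: [453.5, 199.3, 32.8]
ee_rot: [74.1, 89.9, -37.4]
force: [0.4, -0.2, -4.7]
gripper_width: 11.4
t 8.83 pos [453.5 199.3  32.8] hz -111.5 down [ 0. -0. -1.] q [ 22.4  22.4 114.   -0.1  43.6  44. ] F [ 0.4 -0.2 -4.7] w 11.4
offset [ 8.8  1.4 -1.2] rot [-0.   0.  -0.1]
```

```bash
python3 -m handwheel '{"gripper":[1,1,1,1,1],"offset":[[-25,0,0],[-55,0,0],[-90,0,0],[-125,0,0],[-150,0,0]],"rot":[[0,0,0],[0,0,0],[0,0,0],[0,0,0],[0,0,0]]}' && python3 -c "
from h import *
plan([500.3,-238.7,180],-58)"
```

```text
time_s: 9.25
ee_pos: [454.3, 199.8, 186.4]
ee_rot: [123.9, 89.6, 12.4]
force: [0.7, -0.2, -3.4]
gripper_width: 12.0
t 9.25 pos [454.3 199.8 186.4] hz -111.5 down [ 0.  0. -1.] q [ 22.5  12.2 102.4  -0.1  65.   44. ] F [ 0.7 -0.2 -3.4] w 12.0
offset [  6.1 203.6 391.1] rot [-53.5  -0.   -0.4]
```

```bash
python3 -m handwheel '{"gripper":[1,1,1,1,1],"offset":[[0,8,15],[0,22,42],[0,38,73],[0,54,104],[0,70,135]],"rot":[[-2,0,0],[-6,0,0],[-10,0,0],[-15,0,0],[-20,0,0]]}' && python3 -c "
from h import *
plan([500.3,-238.7,180],-58)"
```

```text
time_s: 9.67
ee_pos: [468.8, 47.1, 183.3]
ee_rot: [96.6, 89.8, 5.4]
force: [0.6, -0.2, -5.3]
gripper_width: 11.6
t 9.67 pos [468.8  47.1 183.3] hz -91.2 down [ 0.  0. -1.] q [  4.3  10.3 105.5   0.   64.1   5.5] F [ 0.6 -0.2 -5.3] w 11.6
offset [  3.3  37.6 285. ] rot [-33.2   0.   -0.2]
```

```bash
python3 -m handwheel '{"gripper":[1,1,1,1,1],"offset":[[0,4,32],[0,8,64],[0,12,96],[0,16,128],[0,21,160]],"rot":[[-4,0,0],[-8,0,0],[-12,0,0],[-16,0,0],[-20,0,0]]}' >/dev/null; python3 -c "
from h import *
plan([500.3,-238.7,180],-58)"
```

```text
t 10.08 pos [ 485.4 -113.5  183.2] hz -71.3 down [ 0.  0. -1.] q [-14.5  12.7 102.2   0.1  64.9 -33.2] F [ 1.2  0.5 -4.1] w 11.7
offset [  3.1 -26.  123.4] rot [-13.3   0.   -0.1]
```

```bash
python3 -m handwheel '{"gripper":[1,1,1,1,1],"offset":[[0,-7,34],[0,-14,68],[0,-21,100],[0,-26,118],[0,-26,123]],"rot":[[-4,0,0],[-8,0,0],[-12,0,0],[-13.3,0,0],[-13.3,0,0]]}' >/dev/null; python3 -m handwheel '{"gripper":[1,1],"offset":[[0,0,0],[0,0,0]],"rot":[[0,0,0],[0,0,0]]}' >/dev/null;python3 -c "
from h import *
plan([500.3,-238.7,180],-58)
im=grab_frame('top');cv2.imwrite('pics/t5.png',cv2.resize(im[180:320,320:480,::-1],None,fx=4,fy=4,interpolation=cv2.INTER_CUBIC))
im=grab_frame('scene');cv2.imwrite('pics/s5.png',cv2.resize(im[80:230,90:260,::-1],None,fx=4,fy=4,interpolation=cv2.INTER_CUBIC))
s=state();im=grab_frame('wrist');cv2.imwrite('pics/w5.png',im[:,:,::-1])
np.save('s5.npy',s,allow_pickle=True)
"
```

```text
t 10.67 pos [ 500.1 -236.1  183. ] hz -58.3 down [ 0.  0. -1.] q [-26.6  17.5  95.4   0.2  67.  -58.4] F [-0.4  0.3 -4.3] w 11.9
offset [ 3.  -1.2  2.3] rot [-0.3 -0.  -0.2]
```

View pics/t5.png

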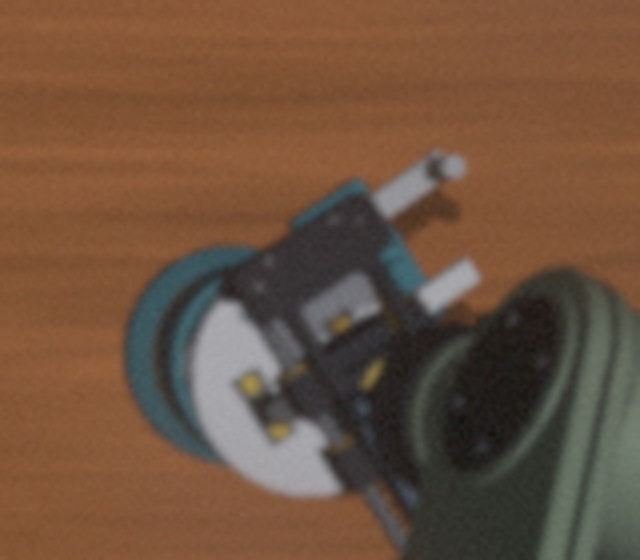

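View pics/s5.png

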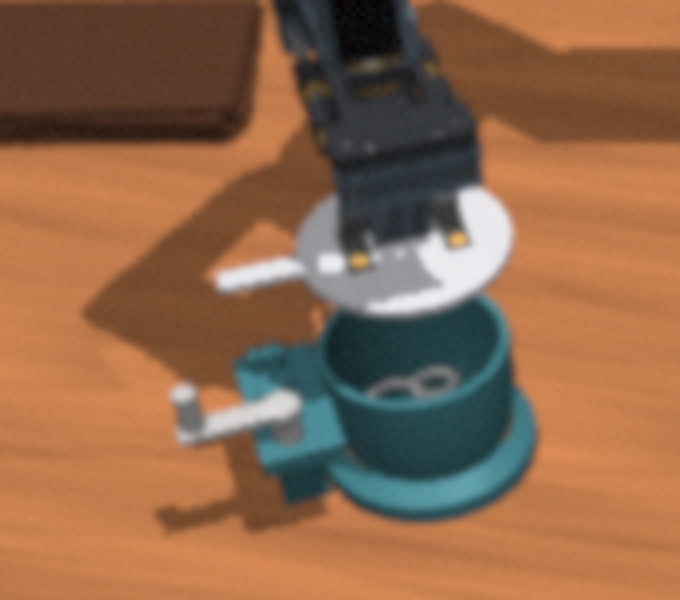

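View pics/w5.png

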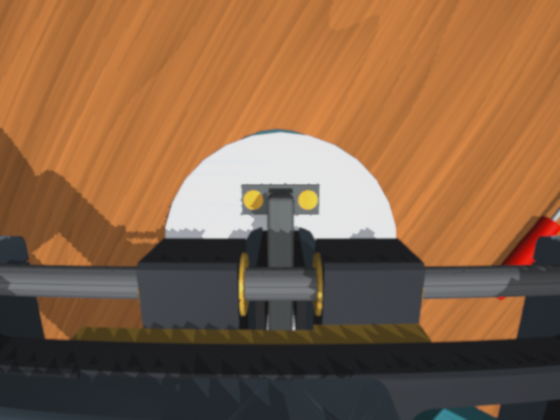

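Run:
```python
from h import *
s=np.load('s5.npy',allow_pickle=True).item()
M=rpy(s['ee_rot']);z=M[:,2]
zc=s['ee_pos'][2]-24
for u in [(253,200),(308,200)]:
    p=onz('wrist',u,zc+18,s);print(M.T@(p-s['ee_pos']))
print('rim left/right at rows', [M.T@(onz('wrist',u,zc+16,s)-s['ee_pos']) for u in [(281,132),(166,237),(397,237)]])
# top tongue end measured in crop
def f(u,v,ou,ov,k): return ((u+.5)/k-.5+ou,(v+.5)/k-.5+ov)
e=onz('top',f(474,272,320,180,4),zc+16);print('tongue end',e,(M.T@(e-s['ee_pos'])))
e=onz('scene',f(221,284,90,80,4),zc+16);print('tongue end sc',e,(M.T@(e-s['ee_pos'])))
# rim of bowl with TOP0/scene0 circle via teal mask? refine pivot etc.
for n in ['top']:
    im=cv2.imread('pics/top0.png');h=cv2.cvtColor(im,cv2.COLOR_BGR2HSV)
    print(h[268,355],h[268,352])
```

```text
[  5.9 -14.5 -29. ]
[  6.   13.8 -29. ]
rim left/right at rows [array([  8. ,  -0.1, -63.2]), array([  7.8, -61.9,  -8.5]), array([ 8.2, 62.4, -8.3])]
tongue end [ 554.4 -324.9  175.4] [  8.   -1.3 104.4]
tongue end sc [ 558.3 -322.8  175.4] [  8.    3.1 104.7]
[96 89 89] [94 56 78]
```

The wrist view shows the cover gripped on centre: the bolts are symmetric at ±14 mm and the rim is at −63 mm. The scene view shows it above the bowl with the clamp out of the way. I'll lower it now.

```bash
python3 -m handwheel '{"gripper":[1,1,1,1,1],"offset":[[12,-1,2],[26,-1,2],[40,-1,2],[52,-1,2],[52,-1,2]],"rot":[[0,0,0],[0,0,0],[0,0,0],[0,0,0],[0,0,0]]}' && python3 -m handwheel '{"gripper":[1],"offset":[[0,0,0]],"rot":[[0,0,0]]}' >/dev/null; python3 -c "
from h import *
plan([500.2,-238.8,109],-58.1)
im=grab_frame('top');cv2.imwrite('pics/t6.png',cv2.resize(im[180:320,320:480,::-1],None,fx=4,fy=4,interpolation=cv2.INTER_CUBIC))
im=grab_frame('scene');cv2.imwrite('pics/s6.png',cv2.resize(im[110:230,110:260,::-1],None,fx=5,fy=5,interpolation=cv2.INTER_CUBIC))
"
```

```text
time_s: 11.23
ee_pos: [499.5, -237.2, 129.3]
ee_rot: [165.4, 89.8, 107.2]
force: [-0.9, -0.3, -5.0]
gripper_width: 11.9
t 11.32 pos [ 500.9 -238.1  131.5] hz -58.2 down [ 0.  0. -1.] q [-26.7  20.2  99.5   0.2  60.2 -58.6] F [-0.6 -0.7 -3.9] w 11.7
offset [22.4 -1.   0.2] rot [-0.1  0.  -0.2]
```

View pics/t6.png

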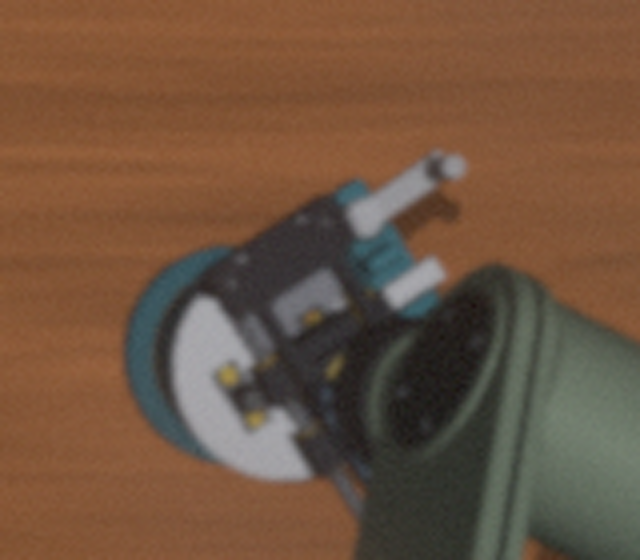

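View pics/s6.png

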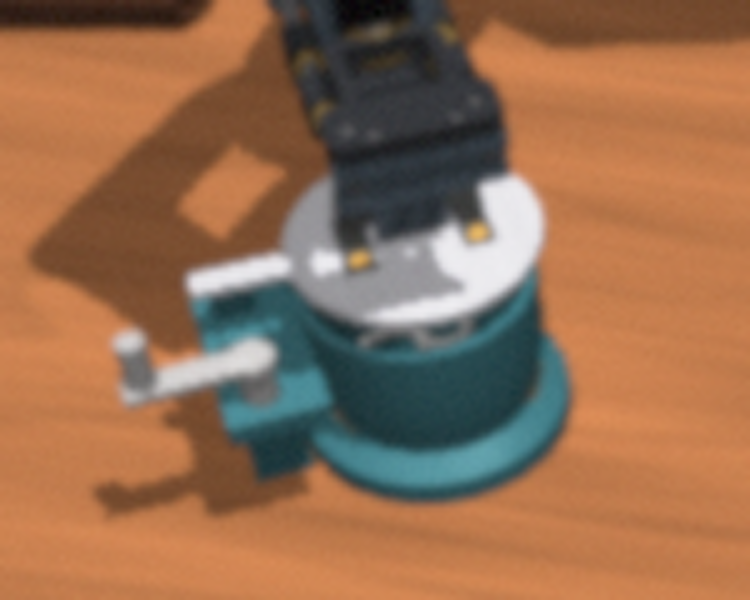

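Run:
```python
from h import *
t=cv2.imread('pics/top0.png');s=cv2.imread('pics/scene0.png')
cv2.imwrite('pics/e.png',cv2.resize(t[215:270,395:440],None,fx=12,fy=10,interpolation=cv2.INTER_CUBIC))
a=np.radians(-58.1);X=np.array([np.cos(a),np.sin(a),0]);Y=np.array([-X[1],X[0],0]);o=np.array([500.2,-238.8,0])
for x in (77,99):
  for y in (-22,-13,13,22):
    p=proj('top',o+x*X+y*Y+[0,0,101]);print(x,y,((p-[395,215]+.5)*[12,10]-.5))
print('piv',(proj('top',o+88*X+45*Y+[0,0,111])-[395,215]+.5)*[12,10]-.5)
```

```text
77 -22 [320.2 465.3]
77 -13 [294.8 432.6]
77 13 [221.5 338.1]
77 22 [196.2 305.5]
99 -22 [412.9 414.3]
99 -13 [387.5 381.7]
99 13 [314.3 287.5]
99 22 [289.  254.9]
piv [196.2 196.1]
```

View pics/e.png

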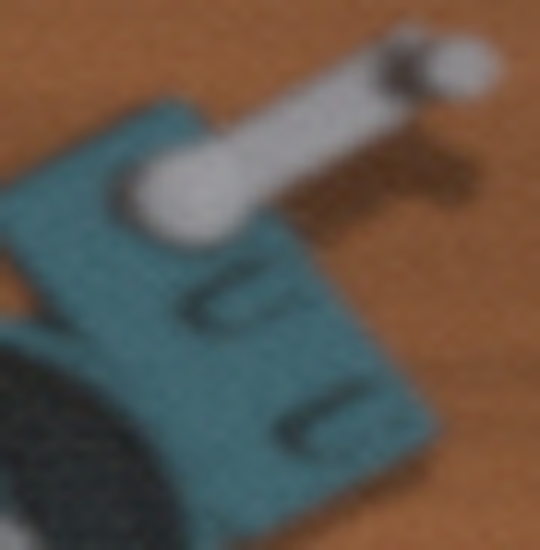

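The lug outlines match the bowl pose I predicted, so I'll lower to the seat.

```bash
python3 -m handwheel '{"gripper":[1,1,1,1,1],"offset":[[5,-1,0],[9,-1,0],[13,-1,0],[16,-1,0],[16,-1,0]],"rot":[[0,0,0],[0,0,0],[0,0,0],[0,0,0],[0,0,0]]}' && python3 -c "
from h import *
plan([500.2,-238.8,109],-58.1)"
```

```text
time_s: 11.83
ee_pos: [499.8, -239.5, 114.7]
ee_rot: [84.0, 89.8, 25.8]
force: [-0.6, -0.3, -4.1]
gripper_width: 11.7
t 11.83 pos [ 499.8 -239.5  114.7] hz -58.2 down [ 0.  0. -1.] q [-26.9  21.1 100.8   0.1  58.  -58.7] F [-0.6 -0.3 -4.1] w 11.7
offset [ 5.7  0.7 -0.4] rot [-0.1  0.  -0.2]
```

```bash
python3 -m handwheel '{"gripper":[1,1,1,1,1],"offset":[[2,0.5,0],[4,0.5,0],[5,0.5,0],[6,0.5,0],[6,0.5,0]],"rot":[[0,0,0],[0,0,0],[0,0,0],[0,0,0],[0,0,0]]}' && python3 -c "
from h import *
plan([500.2,-238.8,109],-58.1)"
```

```text
time_s: 12.25
ee_pos: [500.8, -239.4, 109.5]
ee_rot: [65.2, 89.8, 7.0]
force: [0.1, 0.4, -4.0]
gripper_width: 11.7
t 12.25 pos [ 500.8 -239.4  109.5] hz -58.2 down [ 0.  0. -1.] q [-26.8  21.4 101.2   0.1  57.2 -58.7] F [ 0.1  0.4 -4. ] w 11.7
offset [ 0.5 -0.2 -0.9] rot [-0.1  0.1 -0.2]
```

```bash
python3 -m handwheel '{"gripper":[1,1,1,1],"offset":[[1,0,0],[1.5,0,0],[2,0,0],[2,0,0]],"rot":[[0,0,0],[0,0,0],[0,0,0],[0,0,0]]}' && python3 -c "
from h import *
plan([500.2,-238.8,109],-58.1)
im=grab_frame('scene');cv2.imwrite('pics/s7.png',cv2.resize(im[110:230,110:260,::-1],None,fx=5,fy=5,interpolation=cv2.INTER_CUBIC))
"
```

```text
time_s: 12.58
ee_pos: [501.0, -239.5, 109.1]
ee_rot: [57.5, 89.7, -0.7]
force: [-2.5, 1.0, 6.7]
gripper_width: 11.4
t 12.58 pos [ 501.  -239.5  109.1] hz -58.2 down [ 0. -0. -1.] q [-26.8  21.4 101.2   0.1  57.1 -58.7] F [-2.5  1.   6.7] w 11.4
offset [ 0.1 -0.3 -1. ] rot [-0.1  0.2 -0.2]
```

View pics/s7.png

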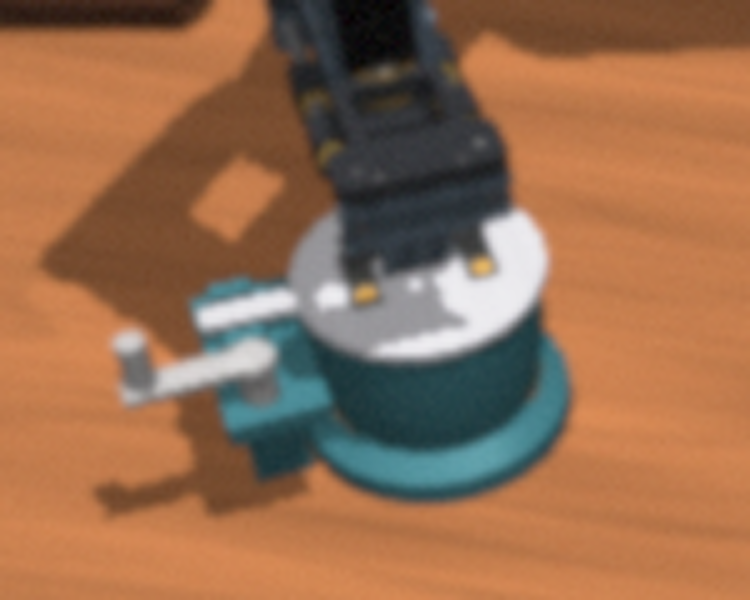

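The force rose to about +7 N at TCP z 109.1, which is the seated height, and the tongue lies between the lugs. I'll release and rise.

```bash
python3 -m handwheel '{"gripper":[0.6,0.6,0.6,0.6,0.6],"offset":[[0,0,0],[0,0,0],[0,0,0],[0,0,0],[0,0,0]],"rot":[[0,0,0],[0,0,0],[0,0,0],[0,0,0],[0,0,0]]}' && python3 -m handwheel '{"gripper":[0.6,0.6,0.6,0.6,0.6],"offset":[[-15,0,0],[-40,0,0],[-65,0,0],[-80,0,-25],[-80,0,-55]],"rot":[[0,0,0],[0,0,0],[0,0,0],[0,0,0],[0,0,0]]}' && python3 -c "
from h import *
plan([612.3,-331.1,170],-58.1)
im=grab_frame('top');cv2.imwrite('pics/t8.png',cv2.resize(im[180:320,320:480,::-1],None,fx=4,fy=4,interpolation=cv2.INTER_CUBIC))
im=grab_frame('scene');cv2.imwrite('pics/s8.png',cv2.resize(im[110:230,110:260,::-1],None,fx=5,fy=5,interpolation=cv2.INTER_CUBIC))
"
```

```text
time_s: 13.05
ee_pos: [500.9, -239.5, 107.5]
ee_rot: [63.5, 89.8, 5.3]
force: [0.0, -1.0, 0.6]
gripper_width: 36.3
time_s: 13.47
ee_pos: [474.2, -194.3, 190.8]
ee_rot: [43.5, 89.3, -14.8]
force: [1.2, 0.6, -0.2]
gripper_width: 36.0
t 13.47 pos [ 474.2 -194.3  190.8] hz -58.3 down [ 0. -0. -1.] q [-23.6  13.3 100.2   0.1  65.8 -55.4] F [ 1.2  0.6 -0.2] w 36.0
offset [ 22.8  45.4 188.8] rot [-0.2  0.5 -0.5]
```

View pics/t8.png

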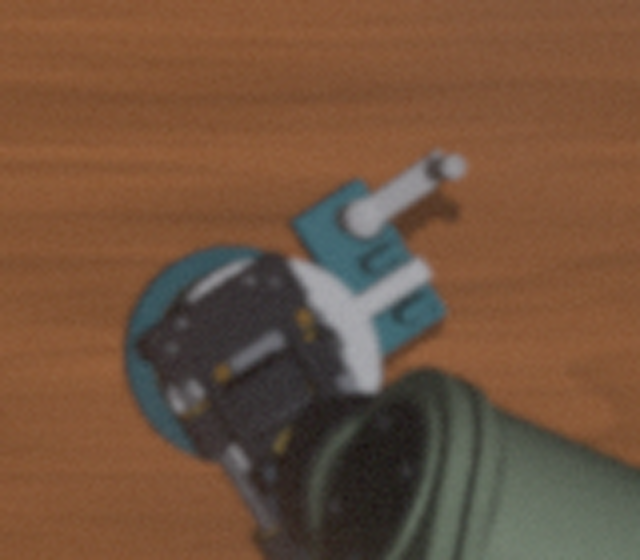

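View pics/s8.png

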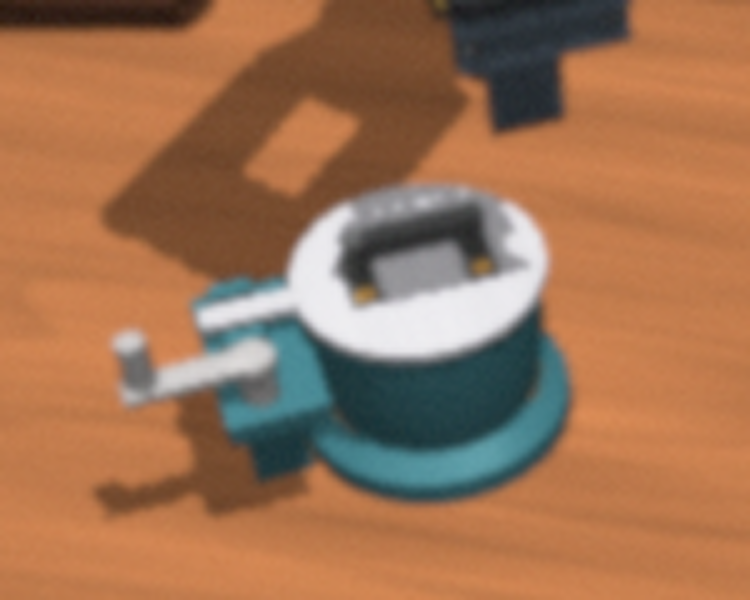

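The cover is seated with the tongue between the lugs and its rim even with the bowl. Next I'll move above the clamp pin, opening for it.

```bash
python3 -m handwheel '{"gripper":[0.6,0.6,0.6,0.6,0.6],"offset":[[5,8,35],[8,17,72],[10,26,110],[12,36,148],[15,44,184]],"rot":[[0,0,0],[0,0,0],[0,0,0],[0,0,0],[0,0,0]]}' 10 >/dev/null && python3 -m handwheel '{"gripper":[0.6],"offset":[[0,0,0]],"rot":[[0,0,0]]}' >/dev/null; python3 -c "
from h import *
plan([612.3,-331.1,118],-57)
im=grab_frame('top');cv2.imwrite('pics/t9.png',cv2.resize(im[150:290,340:500,::-1],None,fx=4,fy=4,interpolation=cv2.INTER_CUBIC))
"
```

```text
t 14.07 pos [ 609.8 -331.   169.6] hz -58.3 down [ 0. -0. -1.] q [-29.5  30.5  76.4   0.1  72.8 -61.2] F [-0.7  0.8 -0. ] w 36.5
offset [51.6  1.9  1.2] rot [-1.3  0.2 -0.2]
```

View pics/t9.png

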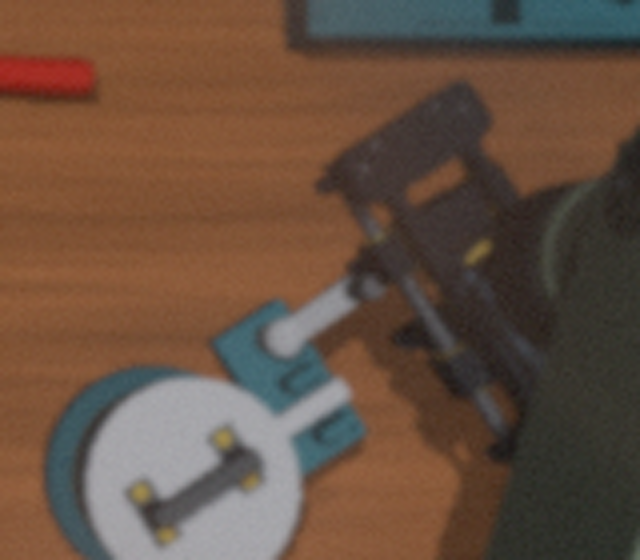

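The top view shows the gripper over the pin and the tongue between the two lugs. I'll go down around the pin and close lightly.

```bash
python3 -m handwheel '{"gripper":[0.6,0.6,0.6,0.6,0.6],"offset":[[15,2,1],[30,2,1],[42,2,1],[50,2,1],[50,2,1]],"rot":[[-1,0,0],[-1,0,0],[-1,0,0],[-1,0,0],[-1,0,0]]}' 5 && python3 -m handwheel '{"gripper":[0.8,1,1,1,1],"offset":[[0,0,0],[0,0,0],[0,0,0],[0,0,0],[0,0,0]],"rot":[[0,0,0],[0,0,0],[0,0,0],[0,0,0],[0,0,0]]}' 5; python3 -c "
from h import *
plan([612.3,-331.1,118],-57)
s=state();M=rpy(s['ee_rot']);p=s['ee_pos'];pv=np.array([584.9,-289.7])
d=p[:2]-pv;a0=np.degrees(np.arctan2(d[1],d[0]));r=np.linalg.norm(d);print(a0,r)
for k in range(1,17):
    a=np.radians(a0-7*k);q=np.array([*(pv+50*np.array([np.cos(a),np.sin(a)])),p[2]]);print(k,-7*k, a0-7*k,M.T@(q-p))
"
```

```text
time_s: 14.53
ee_pos: [606.9, -324.7, 120.8]
ee_rot: [145.5, 89.9, 88.3]
force: [-0.6, 0.6, -0.1]
gripper_width: 36.7
time_s: 14.95
ee_pos: [608.8, -325.9, 124.0]
ee_rot: [52.8, 89.7, -4.4]
force: [-0.1, 0.2, 2.5]
gripper_width: 13.4
t 14.95 pos [ 608.8 -325.9  124. ] hz -57.2 down [ 0. -0. -1.] q [-29.2  31.9  80.6   0.1  67.2 -62. ] F [-0.1  0.2  2.5] w 13.4
offset [6.  0.1 6.2] rot [-0.2  0.2 -0.3]
-56.59971849462271 43.386790362202404
1 -7 -63.59971849462271 [-0.  -6.   6.3]
2 -14 -70.5997184946227 [ -0.  -12.    5.3]
3 -21 -77.5997184946227 [ -0.1 -17.9   3.5]
4 -28 -84.5997184946227 [ -0.1 -23.5   1. ]
5 -35 -91.5997184946227 [ -0.1 -28.7  -2.1]
6 -42 -98.5997184946227 [ -0.2 -33.5  -5.9]
7 -49 -105.5997184946227 [ -0.2 -37.8 -10.2]
8 -56 -112.5997184946227 [ -0.2 -41.6 -15. ]
9 -63 -119.5997184946227 [ -0.3 -44.8 -20.2]
10 -70 -126.5997184946227 [ -0.3 -47.3 -25.8]
11 -77 -133.59971849462272 [ -0.3 -49.1 -31.6]
12 -84 -140.59971849462272 [ -0.3 -50.1 -37.6]
13 -91 -147.59971849462272 [ -0.4 -50.5 -43.7]
14 -98 -154.59971849462272 [ -0.4 -50.1 -49.8]
15 -105 -161.59971849462272 [ -0.4 -48.9 -55.8]
16 -112 -168.59971849462272 [ -0.4 -47.  -61.6]
```

```bash
python3 -c "
from h import *
plan([612.3,-331.1,118],-57)
im=grab_frame('top');cv2.imwrite('pics/t10.png',cv2.resize(im[180:290,370:480,::-1],None,fx=5,fy=5,interpolation=cv2.INTER_CUBIC))
im=grab_frame('scene');cv2.imwrite('pics/s10.png',cv2.resize(im[110:230,70:220,::-1],None,fx=5,fy=5,interpolation=cv2.INTER_CUBIC))
plan([612.3,-331.1,118],-57)
"
```

```text
t 14.95 pos [ 608.8 -325.9  124. ] hz -57.2 down [ 0. -0. -1.] q [-29.2  31.9  80.6   0.1  67.2 -62. ] F [-0.1  0.2  2.5] w 13.4
offset [6.  0.1 6.2] rot [-0.2  0.2 -0.3]
t 15.05 pos [ 608.8 -325.9  124. ] hz -57.2 down [ 0. -0. -1.] q [-29.2  31.9  80.5   0.1  67.2 -62. ] F [-0.2  0.7  3. ] w 13.8
offset [6.  0.1 6.2] rot [-0.2  0.2 -0.3]
```

View pics/s10.png

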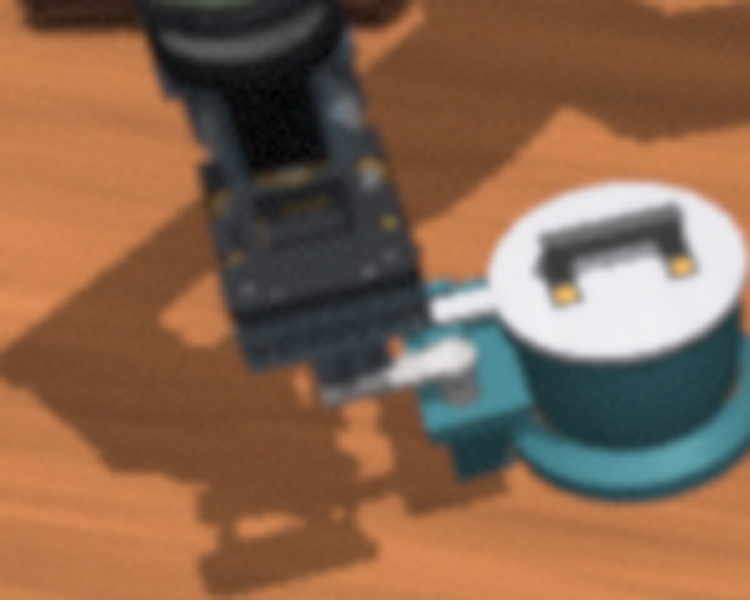

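View pics/t10.png

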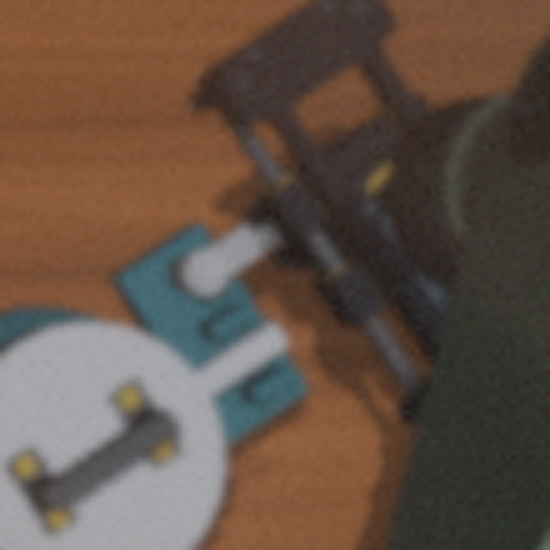

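The pin is held. I'll swing it in along the arc, turning the gripper with it.

```bash
python3 -m handwheel '{"gripper":[1,1,1,1,1],"offset":[[0,-5.4,-0.3],[0,-10.6,-1.3],[0,-15.8,-2.9],[0,-20.7,-5.2],[0,-25.2,-8]],"rot":[[7,0,0],[14,0,0],[21,0,0],[28,0,0],[35,0,0]]}'  && python3 -c "
from h import *
plan([542.6,-316,122],-148)"
```

```text
time_s: 15.47
ee_pos: [583.8, -333.0, 124.0]
ee_rot: [87.8, 89.6, -4.7]
force: [2.0, -0.2, 2.6]
gripper_width: 13.7
t 15.47 pos [ 583.8 -333.   124. ] hz -92.6 down [ 0. -0. -1.] q [-30.8  30.3  83.5   0.2  65.8 -28.3] F [ 2.  -0.2  2.6] w 13.7
offset [  1.7 -41.9 -15.1] rot [55.4 -0.2 -0.4]
```

```bash
python3 -m handwheel '{"gripper":[1,1,1,1,1],"offset":[[0,-5.4,-0.3],[0,-10.6,-1.3],[0,-15.8,-2.9],[0,-20.7,-5.2],[0,-25.2,-8]],"rot":[[7,0,0],[14,0,0],[21,0,0],[28,0,0],[35,0,0]]}'  && python3 -c "
from h import *
plan([548,-312,122],-148)"
```

```text
time_s: 15.88
ee_pos: [559.3, -324.0, 124.0]
ee_rot: [120.6, 89.5, -7.0]
force: [2.0, 0.9, 3.9]
gripper_width: 13.9
t 15.88 pos [ 559.3 -324.   124. ] hz -127.6 down [ 0. -0. -1.] q [-31.2  28.1  87.5   0.2  64.    6.3] F [2.  0.9 3.9] w 13.9
offset [  1.9 -16.3  -2.6] rot [20.4 -0.3 -0.4]
```

```bash
python3 -m handwheel '{"gripper":[1,1,1,1,1],"offset":[[0,-4,-0.2],[0,-8,-0.7],[0,-11.5,-1.5],[0,-14.5,-2.5],[0,-16.5,-3.2]],"rot":[[5,0,0],[10,0,0],[15,0,0],[19,0,0],[21,0,0]]}'  && python3 -c "
from h import *
plan([548,-312,122],-148)
s=state();d=s['ee_pos'][:2]-np.array([584.9,-289.7]);print(np.degrees(np.arctan2(d[1],d[0])),np.linalg.norm(d))"
```

```text
time_s: 16.3
ee_pos: [549.6, -313.1, 124.2]
ee_rot: [124.3, 89.3, -24.1]
force: [7.4, -7.2, -1.2]
gripper_width: 13.6
t 16.3 pos [ 549.6 -313.1  124.2] hz -148.3 down [ 0. -0. -1.] q [-30.8  26.8  89.8   0.1  62.7  27.5] F [ 7.4 -7.2 -1.2] w 13.6
offset [ 2.1 -1.8  0.8] rot [-0.3 -0.4 -0.6]
-146.49153020514547 42.367050254856736
```

```bash
python3 -m handwheel '{"gripper":[1,1,1,1],"offset":[[0,-1,0],[0,-2,0],[0,-2,0],[0,-2,0]],"rot":[[0,0,0],[0,0,0],[0,0,0],[0,0,0]]}'  && python3 -c "
from h import *
plan([548,-312,122],-148)
s=state();d=s['ee_pos'][:2]-np.array([584.9,-289.7]);print(np.degrees(np.arctan2(d[1],d[0])),np.linalg.norm(d))
im=grab_frame('top');cv2.imwrite('pics/t11.png',cv2.resize(im[180:320,330:480,::-1],None,fx=4,fy=4,interpolation=cv2.INTER_CUBIC))"
```

```text
time_s: 16.63
ee_pos: [549.6, -313.1, 124.2]
ee_rot: [118.3, 89.1, -29.9]
force: [6.3, -7.3, -2.0]
gripper_width: 13.3
t 16.63 pos [ 549.6 -313.1  124.2] hz -148.2 down [ 0. -0. -1.] q [-30.7  26.7  89.9   0.   62.5  27.5] F [ 6.3 -7.3 -2. ] w 13.3
offset [ 2.1 -1.8  0.8] rot [-0.2 -0.4 -0.8]
-146.48622419169558 42.37360226949245
```

View pics/t11.png

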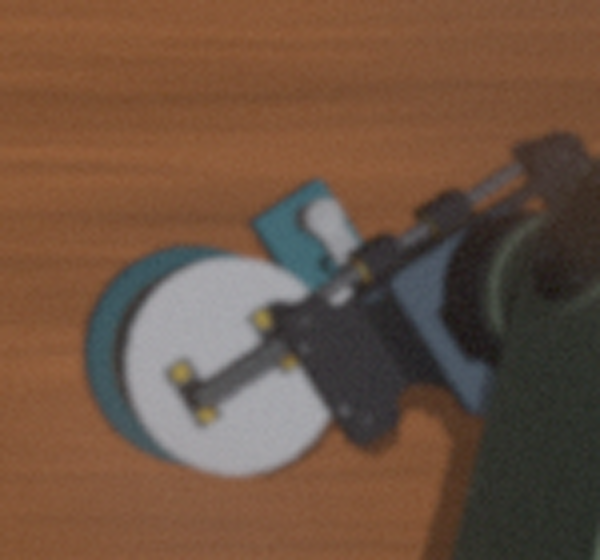

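The push stalls with about 10 N reaction and no more motion, so the clamp appears to be at its stop. I'll release, rise and check.

```bash
python3 -m handwheel '{"gripper":[0.8,0.6,0.6,0.6,0.6],"offset":[[0,0,0],[0,2,0],[0,2,0],[0,2,0],[0,2,0]],"rot":[[0,0,0],[0,0,0],[0,0,0],[0,0,0],[0,0,0]]}' && python3 -m handwheel '{"gripper":[0.6,0.6,0.6,0.6,0.6],"offset":[[-15,0,0],[-40,0,0],[-75,0,0],[-110,0,0],[-120,0,0]],"rot":[[0,0,0],[0,0,0],[0,0,0],[0,0,0],[0,0,0]]}' && python3 -m handwheel '{"gripper":[0.6,0.6,0.6,0.6,0.6],"offset":[[-5,-10,-25],[-5,-20,-60],[-5,-30,-95],[-5,-40,-130],[-5,-50,-160]],"rot":[[0,0,0],[0,0,0],[0,0,0],[0,0,0],[0,0,0]]}' && python3 -c "
from h import *
plan([548,-312,122],-148)
im=grab_frame('top');cv2.imwrite('pics/top12.png',im[:,:,::-1]);cv2.imwrite('pics/t12.png',cv2.resize(im[200:310,330:450,::-1],None,fx=5,fy=5,interpolation=cv2.INTER_CUBIC))
im=grab_frame('scene');cv2.imwrite('pics/scene12.png',im[:,:,::-1]);cv2.imwrite('pics/s12.png',cv2.resize(im[135:215,120:240,::-1],None,fx=6,fy=6,interpolation=cv2.INTER_CUBIC))"
```

```text
time_s: 17.1
ee_pos: [546.2, -310.8, 122.4]
ee_rot: [171.1, 89.8, 22.9]
force: [0.5, -0.5, -0.5]
gripper_width: 36.3
time_s: 17.52
ee_pos: [548.0, -312.1, 248.7]
ee_rot: [128.7, 89.3, -19.6]
force: [0.6, 0.6, 0.5]
gripper_width: 36.2
time_s: 17.93
ee_pos: [656.8, -182.5, 247.6]
ee_rot: [167.1, 89.8, 18.9]
force: [1.2, 0.1, 0.3]
gripper_width: 36.4
t 17.93 pos [ 656.8 -182.5  247.6] hz -148.2 down [ 0.  0. -1.] q [-16.6  27.3  70.7   0.1  81.8  41.6] F [1.2 0.1 0.3] w 36.4
offset [125.1  52.6 161.1] rot [-0.2 -0.2 -0. ]
```

View pics/t12.png

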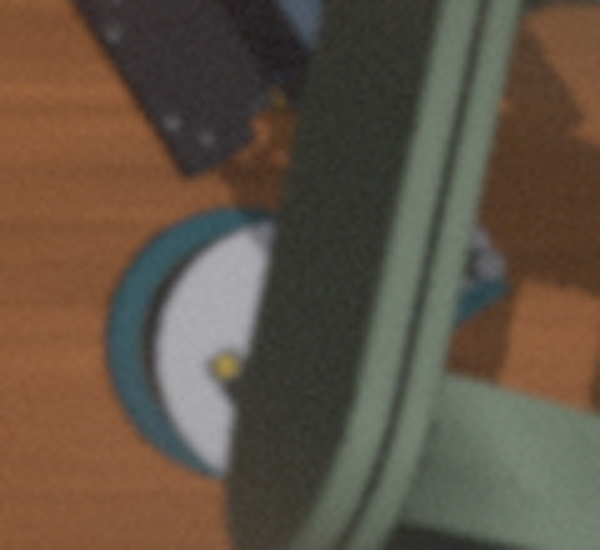

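View pics/s12.png

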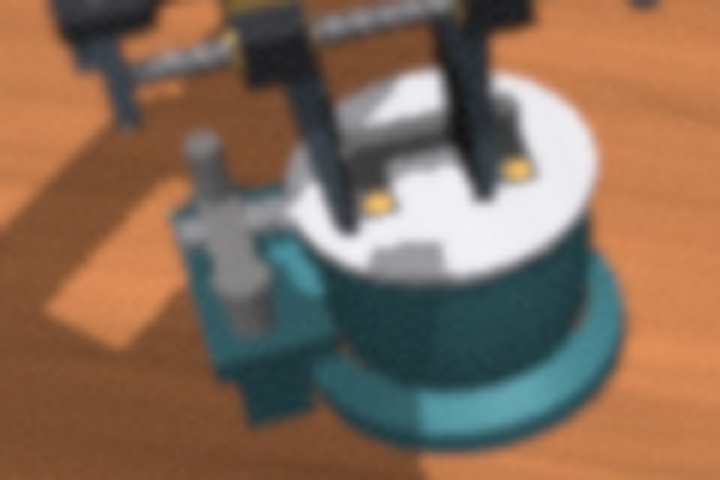

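View pics/scene12.png

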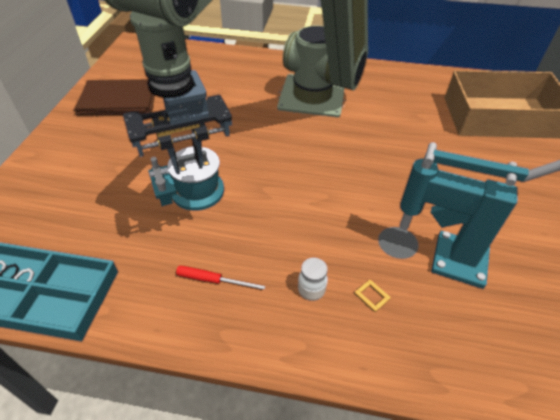

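The clamp arm now lies across the tongue, but the robot hides part of it. I'll move the robot away and measure the closing angle.

```bash
python3 -m handwheel '{"gripper":[0.6,0.6,0.6,0.6,0.6],"offset":[[0,-35,0],[0,-70,0],[0,-105,0],[0,-140,0],[0,-175,0]],"rot":[[0,0,0],[0,0,0],[0,0,0],[0,0,0],[0,0,0]]}' >/dev/null;  python3 -c "
from h import *
plan([480,100,250],-148)"
```

```text
t 18.45 pos [561.8 -35.2 247.4] hz -148.3 down [ 0.  0. -1.] q [-4.8 16.1 88.   0.  75.8 53.5] F [0.2 0.5 0.3] w 35.9
offset [  -2.8 -158.    -1.5] rot [-0.3 -0.1 -0.1]
```

```bash
python3 -m handwheel '{"gripper":[0.6,0.6,0.6,0.6,0.6],"offset":[[0,-35,0],[0,-70,0],[0,-105,0],[0,-140,0],[0,-155,0]],"rot":[[0,0,0],[0,0,0],[0,0,0],[0,0,0],[0,0,0]]}' >/dev/null;  python3 -c "
from h import *
im=grab_frame('top');cv2.imwrite('pics/top13.png',im[:,:,::-1]);cv2.imwrite('pics/t13.png',cv2.resize(im[200:310,330:450,::-1],None,fx=5,fy=5,interpolation=cv2.INTER_CUBIC))
im=grab_frame('scene');cv2.imwrite('pics/scene13.png',im[:,:,::-1]);cv2.imwrite('pics/s13.png',cv2.resize(im[135:215,120:240,::-1],None,fx=6,fy=6,interpolation=cv2.INTER_CUBIC))"
```

```text
(no output)
```

View pics/t13.png

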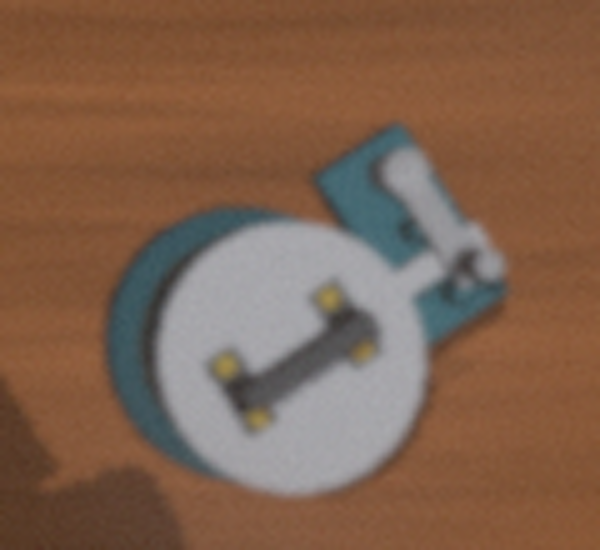

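View pics/s13.png

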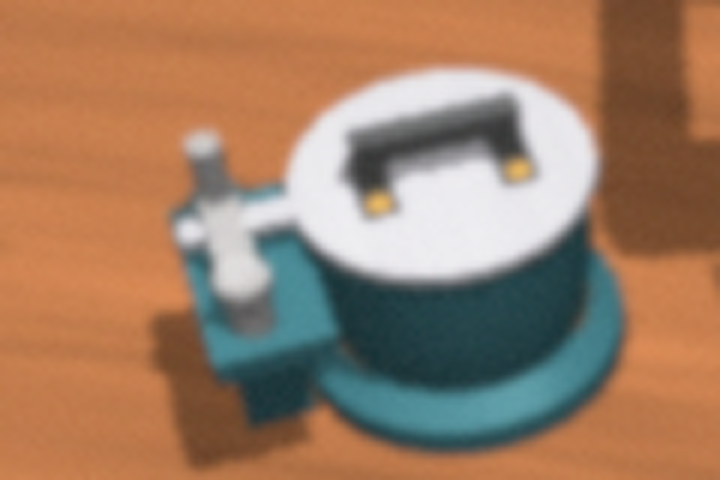

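View pics/top13.png

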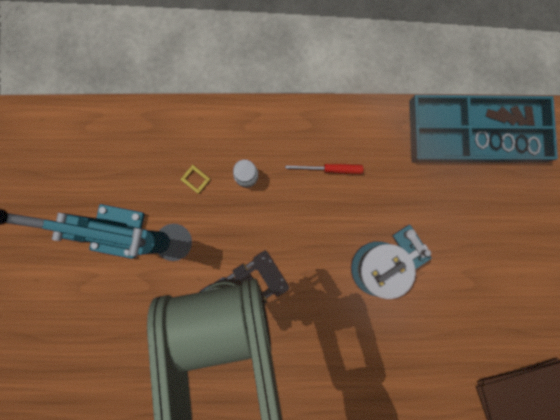

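Run:
```python
from h import *
def f(u,v,ou,ov,k): return ((u+.5)/k-.5+ou,(v+.5)/k-.5+ov)
pn=onz('top',f(488,265,330,200,5),139);ps=onz('scene',f(202,142,120,135,6),139)
a=np.radians(-58.1);X=np.array([np.cos(a),np.sin(a)]);Y=np.array([-X[1],X[0]]);o=np.array([500.2,-238.8])
for p in (pn,ps):
  d=p[:2]-o;q=np.array([d@X,d@Y]);print('pin bowl frame',q,'exp 88,-5; angle',np.degrees(np.arctan2(q[0]-88,45-q[1])))
m=onz('top',f(291,357,330,200,5),101)[:2];print('plate centre',m)
for uv in [(157,357),(428,357),(291,222),(291,495)]: print(np.linalg.norm(onz('top',f(*uv,330,200,5),101)[:2]-o))
t=cv2.cvtColor(cv2.imread('pics/top13.png'),6).astype(int)
t0=cv2.cvtColor(cv2.imread('pics/top0.png'),6).astype(int)
print('bystander diff',abs(t-t0)[150:200,170:370].max(), abs(t-t0)[150:200,170:370].mean())
```

```text
pin bowl frame [87.5 -4.2] exp 88,-5; angle -0.5559088808516303
pin bowl frame [88.5 -5.9] exp 88,-5; angle 0.6068427894009826
plate centre [ 500.2 -236.5]
64.86499737359453
62.074721360778696
62.418177788942785
63.461073634379055
bystander diff 11 2.7132
```

```bash
python3 -m handwheel '{"gripper":[0.6,0.6,0.6],"offset":[[0,0,0],[0,0,0],[0,0,0]],"rot":[[0,0,0],[0,0,0],[0,0,0]]}'; python3 -c "
from workcell import *
print(job_done())"
```

```text
time_s: 19.22
ee_pos: [482.6, 95.0, 247.5]
ee_rot: [146.6, 89.8, -1.7]
force: [-0.4, 0.7, 0.3]
gripper_width: 36.5
the job is handed in; nothing more can be done
None
```

The job is done and handed in at 19.2 s. I drew the cover out by its tongue and let it go flat on the open bench. Then I took it by the handle, lowered it onto the bowl with the tongue in the notch, and swung the clamp arm in to its stop by its pin.

**Last checks**
- **Seating:** the cover touched down with the TCP at 109.1 mm, against 109 mm expected. In the last pictures the plate is centred on the bowl to about 2 mm, level by eye, with the tongue between the lugs.
- **Clamp:** the top camera put it at −0.6° and the scene camera at +0.6°, so closed within what I can measure. At its stop it pushed back with about 10 N and moved no further.
- **Bystanders:** the jar, screwdriver and buckle show no change between the first and last top views.
- **Robot:** it stands clear and reads about zero force.

**Disagreement:** when closing on the pin, the TCP read about 6 mm off the planned spot. The pads still held the pin, so I followed the arc from there. At the stop, the gripper's position gave an arm angle about 1.5° short of closed, but the pictures above did not bear that out.

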